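Sort left-hand and right-hand rack end pieces into their bins

ROBOT

A 6-joint arm with a two-finger parallel gripper is mounted at the origin on the work surface. World frame = base frame: x ahead of the robot, y to its left, z up, the work surface at z = 0. Lengths are in m, angles in rad, forces in N, time in s.
With the tool pointing down it reaches from about 0.325 to 0.9 m from the base axis. Payload 6.1 kg.
Tool frame: the origin (TCP) lies at the very end of the fingers, on their centre line; the grasp point (between the pads) lies robot.grasp_offset behind it (robot.grasp_offset is the distance from the TCP to the grasp point, in m); y points along the fingers, x is the direction in which the jaws open and shut, and the axes are right-handed (so a half turn about y gives the same grasp; the last joint's range is limited). The gripper opens to 85 mm and grips with 20 to 120 N. Pads are 22 mm wide; open, the fingers measure 114 mm over their backs; the gripper's body (76 mm by 85 mm) begins 54 mm behind the grasp point. The pads swing forward as they close: fully open they stand 13 mm farther back than shut.
Start: joints at [-1.271, 0.22, 1.526, -0, 1.395, -0.126], TCP at [0.258, -0.569, 0.231] pointing down, gripper open.
Joint ranges: [-2.98, 2.98], [-0.91, 2.08], [0.09, 2.57], [-1.24, 4.39], [0.2, 2.65], [-2.68, 2.68]. Speed limits (rad/s): [2.57, 2.57, 3.01, 3.14, 3.14, 3.14].

INTERFACE

Orientations are given as a unit quaternion [x, y, z, w].
In Python, from rig import sensors, camera, job_done, outline_of, robot gives the robot as it stands.
- The arm moves only by the shell command python3 -m jog 'ROWS' [FORCE]. ROWS is JSON, one flat list of numbers, 7 for each row, row after row: the shift along the world's x, y, z in units of 25 mm (1.0 is 25 mm), then the turn, a rotation vector about the world's x, y, z in units of 5 degrees (1.0 is 5 degrees), then the opening, from 0 (shut) to 1 (fully open). In form: [x, y, z, ax, ay, az, claw, x, y, z, ax, ay, az, claw, ...]. A call has exactly 10 rows; each row is the pose to reach, as a shift and turn from the pose commanded when the call began; what a row does not reach only later rows make up. A row lasts 1/8 s, in which the tool goes at most 62.5 mm and 10.7 degrees, less where a joint would pass 70% of its speed; a pose out of reach is approached as far as the arm can. A call with a gripper value outside its range is refused whole. The fingers move at their own pace and stop on an object; FORCE is the grip in N (left out, the last holds). Time passes only in rows, so rows that repeat a pose let the fingers close, or fill a call up. It gives the time, the measured TCP pose, the force and the opening at its end, in the units of the state.
- sensors.get_obs(): the state, without advancing time (a new reading comes with each control period).
- camera(name): name is "side" or "top" or "wrist"; returns a dict with "frame" (480x640x3 uint8, red, green, blue), "depth" (480x640 float32, m along the optical axis (not along the pixel's ray), 0 where there is no reading), "intrinsics" (3x3 intrinsics, pixels), "rvec" (rotation vector, rad) and "tvec" (3), from world to camera coordinates, as OpenCV has them. Camera axes: x right, y down, z forward; pixel columns grow to the right and rows downward; lengths in m; the calibration is good to about 2 mm. The wrist camera is an equidistant fisheye: a pixel r from the principal point sees the ray r / f radians off the axis. A picture is of the moment at which its call begins.
- job_done(): hands the job in, once; it reports no verdict.
Trained networks look in a picture, given as the dict that the camera call returned (one of the last four; its "shot" number tells which), for a name from the list of things; names that differ only in an ending like _2 or _b are one class to them, and where a whole thing is asked for, a point or a joint stands for the part that bears it (a point fixed in the world has none). Each returns a list of dicts, best first, with "conf" (0 to 1); they miss things now and then, are a little off and sometimes report something else, mostly with a low value. They report only what shows in the picture. A call takes as long as a camera call. They do not tell look-alikes from the thing itself.
- outline_of(query, picture): "pixels" (480x640 bool, what is visible of it) and "uv" ([column, row] in pixels, amid what is visible of it).
The state is a dict: "t": time; "qpos": joint angles; "qd": joint speeds; "effort": joint torques, N m; "eef_pos": TCP position; "ee_rot": TCP orientation; "ft_force": force on the tool from outside, world axes, zero at the start; "moment": the same for the moment, N m; "opening": finger opening in m.
Only numpy, scipy, OpenCV 4.12 (cv2) and the standard library are available. Lean on these libraries where they do the work, as an engineer would, in place of code of your own. Each camera call takes 0.05 s, during which the arm holds its last target.

TASK

Three dried wooden end pieces for test-tube racks lean in the white drying rack: take each out and stand it on end (either end down, one to a compartment) in its bin, left-hand pieces in the green bin and right-hand pieces in the yellow bin. A piece is left-hand if its toe points left when you look at the face with the black cleats with the toe end held down, and right-hand if it then points right; beware, a piece may be standing upside down in the rack. Lower the pieces in and let go of them, do not drop them, and leave the flask, the beaker and the finished tube rack as they stand.

Things in the scene. Friction and masses are not known exactly. Their poses are not given: they have to be found in the camera images.
- left_a: Left-hand piece, wood, L-shaped, 90 g: board 150 mm long (z), 42 wide (y), 14 thick (x); at one end a toe sticks out 32 sideways (42 high, 14 thick). Inner face (+x) has two black cross-cleats, standing out 8, 9 high, 20 either side of mid-length: the last 50 at each end is bare. Origin: centre of the board. Toe at -z end, pointing -y. In the rack +z points up the slope.
- left_b: Left-hand piece, same shape, size and origin as left_a but upside down in the rack: its toe is at the +z end and points +y. x out of the cleated inner face. In the rack +z points up the slope.
- right_a: Right-hand piece, mirror image of left_a with the same sizes and origin: toe at the -z end, pointing +y. x out of the cleated inner face. In the rack +z points up the slope.
- rack: White drying rack, fixed, 130 x 380 mm (x, y). Pieces, about 120 apart in y in any order, stand on a sloped ledge behind a 10 lip and lean 27 deg from vertical on a rail, tops to -x (robot side), cleats up to +x. Top 66 mm of each is free on both faces, top edge 170 mm above table; draw out along the slope. Origin: centre of underside, z up.
- green_bin: green open bin for left-hand pieces, fixed, on either side of the rack. Outside 130 (x) x 124 (y) x 90 mm high; walls and floor 4 mm. Two full-height dividers make three compartments, each 38 (x) x 116 (y), centred at x = -42, 0, +42. Origin: centre of underside; z up.
- yellow_bin: yellow open bin for right-hand pieces, fixed, on either side of the rack. Outside 130 (x) x 124 (y) x 90 mm high; walls and floor 4 mm. Two full-height dividers make three compartments, each 38 (x) x 116 (y), centred at x = -42, 0, +42. Origin: centre of underside; z up.
- flask: loose clear glass conical flask, 80 mm across, 120 mm high, bystander. Origin: centre of underside; z up.
- beaker: loose clear empty glass beaker, 76 mm across, 100 mm high, bystander. Origin: centre of underside; z up.
- tube_rack: loose finished wooden test-tube rack with empty tubes, 80 (x) x 202 (y) mm, 125 mm high, bystander. Origin: centre of underside; z up.
Mind the look-alikes: they are no part of the job. What is shaped like the left_b but purple is not meant.

How it is judged:
At the end, for the whole second after the job is handed in: Left-hand pieces in the green bin (different compartments: centres over 28 mm apart), right-hand piece in the yellow: centres inside the walls, 55 to 95 mm above the bin's underside, boards within 0.5 rad of vertical, either end down; this holds for a full second, so they are not toppling over (x of left_a in the frame of green_bin between -0.062 and 0.062 m and y of left_a in the frame of green_bin between -0.058 and 0.058 m and z of left_a in the frame of green_bin between 0.055 and 0.095 m and angle between the z axis of each of left_a, left_b and the z axis of green_bin, either way round below 0.5 rad and x of left_b in the frame of green_bin between -0.062 and 0.062 m and y of left_b in the frame of green_bin between -0.058 and 0.058 m and z of left_b in the frame of green_bin between 0.055 and 0.095 m and x of right_a in the frame of yellow_bin between -0.062 and 0.062 m and y of right_a in the frame of yellow_bin between -0.058 and 0.058 m and z of right_a in the frame of yellow_bin between 0.055 and 0.095 m and angle between the z axis of right_a and the z axis of yellow_bin, either way round below 0.5 rad and (x of left_a in the frame of left_b above 0.028 m or x of left_a in the frame of left_b below -0.028 m)); the robot touches nothing.
It fails at once if a piece falls freely faster than 0.8 m/s (dropped from more than about 30 mm) ((linear speed of left_a above 0.8 m/s and contact force between the fingers and left_a below 0.1 N) or (linear speed of left_b above 0.8 m/s and contact force between the fingers and left_b below 0.1 N) or (linear speed of right_a above 0.8 m/s and contact force between the fingers and right_a below 0.1 N)).
It fails at once if a bystander is shifted more than 30 mm or tipped more than 0.3 rad (distance of any of flask, beaker, tube_rack from where it was at the start of the episode above 0.03 m or angle between any of flask, beaker, tube_rack's own z axis and vertical above 0.3 rad).
It also fails if it takes over 72 s, if anything falls off the work surface, if the arm or the gripper's body presses on something with over 40 N, if the wrist force passes 120 N, or if a joint passes its speed limit or range.

## Working session

There is one attempt and no reset: what is moved stays moved. The work goes in short steps, Python scripts to look and compute and a shell command to move; the robot and the scene stay as the last step left them, time stands still between calls to the robot, and variables do not carry over. Pictures are saved under pics/ and viewed, and the job is handed in when it is done.

```bash
ls; mkdir -p pics; python3 - <<'E'
from rig import sensors, camera, robot
import cv2
print(sensors.get_obs()); print(robot.grasp_offset)
for n in ["side","top"]:
    c=camera(n); cv2.imwrite(f"pics/{n}0.png",c["frame"][:,:,::-1]); print(n,c["intrinsics"],c["rvec"],c["tvec"])
E
```

```text
pics
{'t': 0.0, 'qpos': array([-1.27110543e+00,  2.21252884e-01,  1.52760920e+00,  9.22512170e-06,
        1.39470123e+00, -1.26078610e-01]), 'qd': array([ 1.22521119e-03, -1.65449810e-04, -1.13032519e-03, -7.72198252e-05,
        3.30092217e-04, -1.68102692e-03]), 'effort': array([-5.34750088e-04, -4.96897566e+01, -3.89395595e+01, -1.13352990e-04,
        1.12431654e-02, -1.16126381e-05]), 'eef_pos': array([ 0.25796977, -0.56861212,  0.23018368]), 'ee_rot': array([-0.59390179,  0.3836043 , -0.38254138,  0.59480291]), 'ft_force': array([ 0.38262268,  0.37968988, -0.70011302]), 'moment': array([ 0.01998455, -0.00458331, -0.08238039]), 'opening': 0.08537246465518544}
0.0187
side [[489.58156968   0.         315.5230075 ]
 [  0.         489.58156968 245.4142912 ]
 [  0.           0.           1.        ]] [ 1.02249799 -2.33871408  1.12313161] [0.35177182 0.33401922 0.92151696]
top [[607.12847237   0.         311.10770304]
 [  0.         607.12847237 242.90766414]
 [  0.           0.           1.        ]] [ 2.15783332 -2.19545512  0.1048451 ] [-0.00649857  0.50925316  1.14582975]
```

View pics/side0.png

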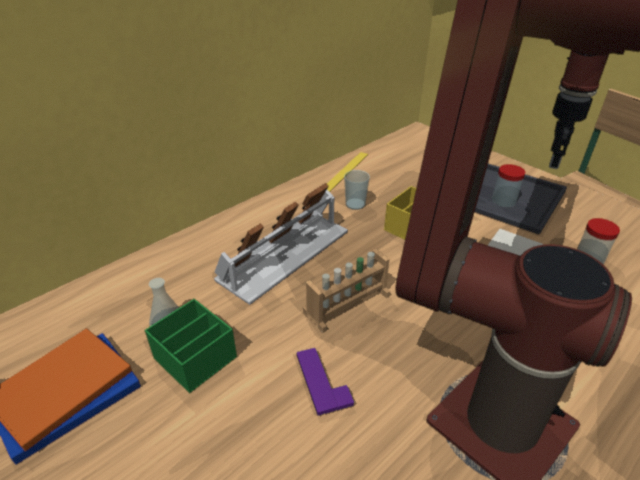

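View pics/top0.png

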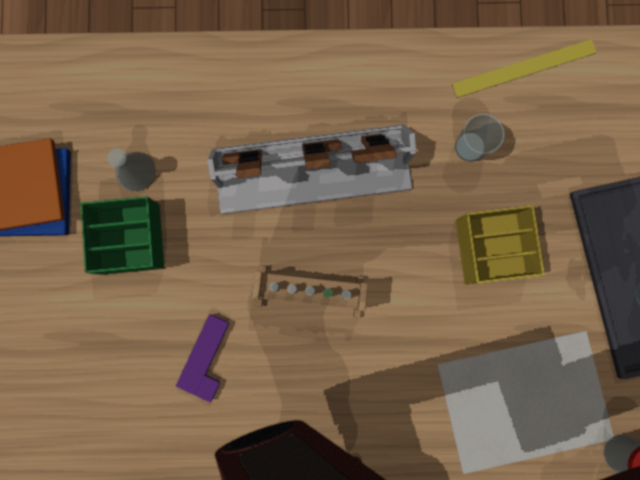

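```bash
cat > h.py <<'E'
import numpy as np, cv2
from rig import sensors, camera, outline_of, robot
def cloud(c):
    K=c["intrinsics"];R=cv2.Rodrigues(np.array(c["rvec"],float))[0];t=np.array(c["tvec"],float)
    d=c["depth"];v,u=np.mgrid[:480,:640]
    P=np.stack([(u-K[0,2])/K[0,0]*d,(v-K[1,2])/K[1,1]*d,d],-1)
    W=(P-t)@R
    W[d<=0]=np.nan
    return W
def proj(c,X):
    return cv2.projectPoints(np.array(X,float).reshape(-1,3),np.array(c["rvec"],float),np.array(c["tvec"],float),c["intrinsics"],None)[0].reshape(-1,2)
E
python3 - <<'E'
from h import *
np.set_printoptions(precision=4,suppress=True)
c=camera("top");W=cloud(c);im=c["frame"]
cs=camera("side")
for x in (c,cs):
    R=cv2.Rodrigues(x["rvec"])[0]; print("cam",-R.T@x["tvec"])
np.savez("top0.npz",W=W,im=im)
for q in ["left_a","left_b","right_a","rack","green_bin","yellow_bin","flask","beaker","tube_rack"]:
    for r in outline_of(q,c)[:4]:
        m=r["pixels"];p=W[m];p=p[~np.isnan(p[:,0])]
        print(q,round(r["conf"],2),np.round(r["uv"]),m.sum(),np.round(np.percentile(p,[2,98],axis=0),3).tolist() if len(p) else None)
cv2.imwrite("pics/rackcrop.png",cv2.resize(im[110:230,200:430,::-1],None,fx=3.4,fy=3.4,interpolation=cv2.INTER_CUBIC))
s=cs["frame"]
cv2.imwrite("pics/rackcrop_s.png",cv2.resize(s[170:310,200:360,::-1],None,fx=4,fy=4,interpolation=cv2.INTER_CUBIC))
E
```

```text
cam [ 0.4022 -0.0089  1.1876]
cam [-0.1399  0.6032  0.8373]
left_a 0.94 [322. 151.] 806 [[0.627, -0.072, 0.042], [0.705, -0.005, 0.169]]
left_a 0.85 [370. 149.] 962 [[0.637, -0.16, 0.031], [0.718, -0.091, 0.17]]
left_b 0.94 [322. 151.] 806 [[0.627, -0.072, 0.042], [0.705, -0.005, 0.169]]
left_b 0.85 [370. 149.] 962 [[0.637, -0.16, 0.031], [0.718, -0.091, 0.17]]
right_a 0.63 [502. 243.] 5635 [[0.433, -0.432, -0.0], [0.561, -0.302, 0.091]]
right_a 0.6 [248. 160.] 798 [[0.614, 0.072, 0.043], [0.687, 0.145, 0.169]]
rack 0.89 [308. 171.] 10959 [[0.584, -0.203, 0.005], [0.724, 0.161, 0.108]]
green_bin 0.91 [122. 237.] 5878 [[0.46, 0.274, -0.001], [0.591, 0.401, 0.09]]
green_bin 0.49 [501. 242.] 5613 [[0.434, -0.432, -0.001], [0.561, -0.302, 0.091]]
yellow_bin 0.67 [498. 243.] 5680 [[0.433, -0.432, -0.001], [0.561, -0.302, 0.091]]
flask 0.94 [129. 168.] 1519 [[0.625, 0.294, -0.001], [0.699, 0.363, 0.121]]
beaker 0.81 [477. 138.] 1789 [[0.664, -0.37, -0.001], [0.736, -0.299, 0.101]]
tube_rack 0.22 [120. 236.] 5862 [[0.46, 0.274, -0.001], [0.59, 0.401, 0.09]]
```

```bash
sleep 1
```

```text
(no output)
```

View pics/rackcrop.png

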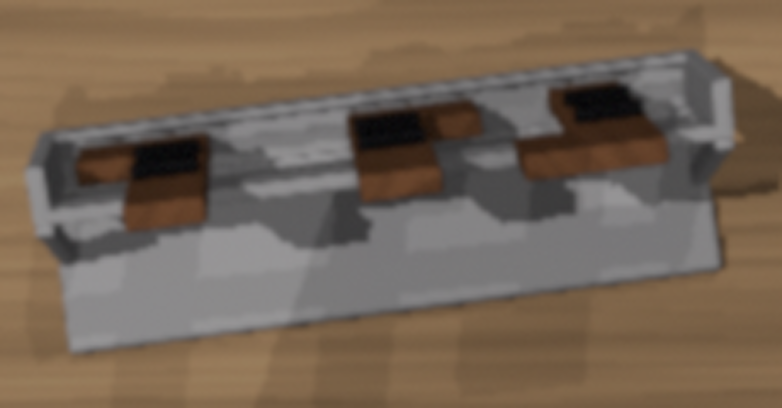

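View pics/rackcrop_s.png

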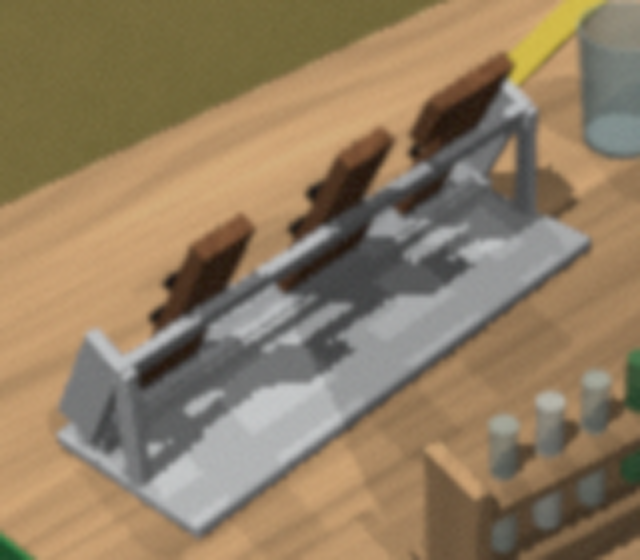

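The networks and the crop agree on the three candidates in the rack. All are at top-view pixels:
- **(248,160):** toe low, pointing to +y, so this is right_a.
- **(322,151):** toe low, pointing to −y, so this is left_a.
- **(370,149):** toe high, pointing to +y, so this is left_b.

The purple L at (205,358) is the look-alike. Next I fit poses.

```bash
cat > fit.py <<'E'
from h import *
from scipy.optimize import least_squares
from scipy.spatial.transform import Rotation as Ro
def boxes(kind):
    t={"left_a":(-.054,-.037),"left_b":(.054,.037),"right_a":(-.054,.037)}[kind]
    return [((0,0,0),(.007,.021,.075)),((0,t[1],t[0]),(.007,.016,.021)),((.011,0,.02),(.004,.021,.0045)),((.011,0,-.02),(.004,.021,.0045))]
def sdf(p,kind):
    o=[]
    for c,h in boxes(kind):
        q=np.abs(p-np.array(c))-np.array(h)
        o.append(np.linalg.norm(np.maximum(q,0),axis=1)+np.minimum(q.max(1),0))
    return np.min(o,0)
def fit(kind,pts,x0):
    f=lambda v: sdf(Ro.from_rotvec(v[3:]).inv().apply(pts-v[:3]),kind)
    r=least_squares(f,x0,loss="soft_l1",f_scale=.002)
    return r.x,np.median(np.abs(f(r.x))),np.mean(f(r.x))
E
python3 - <<'E'
from fit import *
np.set_printoptions(precision=4,suppress=True)
c=camera("top");W=cloud(c);cs=camera("side");Ws=cloud(cs)
dets=outline_of("left_a",c)+outline_of("right_a",c)
# rack yaw
r=outline_of("rack",c)[0]["pixels"];p=W[r];
p=p[(p[:,2]<.03)&(p[:,2]>-.001)]
for lo,hi in((0.005,.012),):
    q=p[(p[:,2]>lo)&(p[:,2]<hi)]
    print(len(q),cv2.minAreaRect((q[:,:2]*1000).astype(np.float32)))
for b in ["green_bin","yellow_bin"]:
    m=outline_of(b,c)[0]["pixels"];p=W[m];q=p[(p[:,2]>.08)&(p[:,2]<.1)]
    print(b,len(q),cv2.minAreaRect((q[:,:2]*1000).astype(np.float32)),np.median(q[:,2]))
yaw=.09
for kind,uv in [("right_a",(248,160)),("left_a",(322,151)),("left_b",(370,149))]:
    best=min(dets,key=lambda d:np.hypot(*(np.array(d["uv"])-uv)))
    m=cv2.erode(best["pixels"].astype(np.uint8),np.ones((2,2)))>0
    pt=W[m];pt=pt[~np.isnan(pt[:,0])]
    ce=pt.mean(0)
    R0=Ro.from_euler("zy",[yaw,-np.radians(27)])
    x0=np.r_[ce+R0.apply([-.007,0,0]),R0.as_rotvec()]
    x,a,b=fit(kind,pt,x0)
    for it in range(2):
        f=np.abs(sdf(Ro.from_rotvec(x[3:]).inv().apply(pt-x[:3]),kind)); x,a,b=fit(kind,pt[f<.006],x)
    RR=Ro.from_rotvec(x[3:])
    print(kind,best["uv"],len(pt),"c",x[:3],"zyx",RR.as_euler("ZYX",degrees=True),"med",a,"top",x[:3]+RR.apply([0,0,.075]))
    # side crosscheck
    V=Ws.reshape(-1,3);V=V[~np.isnan(V[:,0])]
    l=RR.inv().apply(V-x[:3]); k=(np.abs(l)<[.02,.07,.085]).all(1)&(l[:,2]>0.02)
    s=sdf(l[k],kind); print("  side n",k.sum(),"sdf pct",np.percentile(s,[10,25,50,75]))
    np.save(f"{kind}.npy",x)
E
```

```text
Traceback (most recent call last):
IndexError: list index out of range
```

```bash
cat > run1.py <<'E'
from fit import *
np.set_printoptions(precision=4,suppress=True)
c=camera("top");W=cloud(c);cs=camera("side");Ws=cloud(cs)
dets=[]
for q in ("left_a","right_a","left_b"): dets+=outline_of(q,c)
p=W[100:225,190:430].reshape(-1,3)
q=p[(p[:,2]>.004)&(p[:,2]<.02)]
print("rack",len(q),cv2.minAreaRect((q[:,:2]*1000).astype(np.float32)))
for b,sl in [("green_bin",(slice(185,285),slice(70,175))),("yellow_bin",(slice(195,295),slice(450,555)))]:
    p=W[sl].reshape(-1,3);q=p[(p[:,2]>.08)&(p[:,2]<.1)]
    print(b,len(q),cv2.minAreaRect((q[:,:2]*1000).astype(np.float32)),np.median(q[:,2]))
yaw=.09
for kind,uv in [("right_a",(248,160)),("left_a",(322,151)),("left_b",(370,149))]:
    best=min(dets,key=lambda d:np.hypot(*(np.array(d["uv"])-uv)))
    m=cv2.erode(best["pixels"].astype(np.uint8),np.ones((2,2)))>0
    pt=W[m];pt=pt[~np.isnan(pt[:,0])]
    ce=pt.mean(0)
    R0=Ro.from_euler("ZY",[yaw,-np.radians(27)])
    x0=np.r_[ce+R0.apply([-.007,0,0]),R0.as_rotvec()]
    x,a,b=fit(kind,pt,x0)
    for it in range(2):
        f=np.abs(sdf(Ro.from_rotvec(x[3:]).inv().apply(pt-x[:3]),kind)); x,a,b=fit(kind,pt[f<.006],x)
    RR=Ro.from_rotvec(x[3:])
    print(kind,best["uv"],len(pt),"c",x[:3],"zyx",RR.as_euler("ZYX",degrees=True),"med",a,"top",x[:3]+RR.apply([0,0,.075]))
    V=Ws.reshape(-1,3);V=V[~np.isnan(V[:,0])]
    l=RR.inv().apply(V-x[:3]); k=(np.abs(l)<[.02,.07,.085]).all(1)&(l[:,2]>0.02)
    s=sdf(l[k],kind); print("  side n",k.sum(),"sdf pct",np.percentile(s,[10,25,50,75]))
    np.save(f"{kind}.npy",x)
E
python3 run1.py
```

```text
rack 7149 ((672.268798828125, -14.726226806640625), (477.55499267578125, 249.41510009765625), 88.82618713378906)
green_bin 841 ((526.5584716796875, 339.1926574707031), (130.9192657470703, 127.35535430908203), 4.6932268142700195) 0.08761017051210183
yellow_bin 817 ((496.4683837890625, -368.7308349609375), (130.1343536376953, 127.3156509399414), 5.845496654510498) 0.08833025048025532
right_a [248.9, 160.0] 744 c [0.6523 0.0948 0.0995] zyx [  6.5516 -27.1689  -0.2178] med 0.0006598378921689042 top [0.6182 0.0912 0.1662]
  side n 266 sdf pct [-0.0021 -0.0016 -0.0006  0.0013]
left_a [321.4, 147.1] 715 c [ 0.6661 -0.0269  0.0992] zyx [  6.736  -27.0763  -0.4594] med 0.0006996299393492496 top [ 0.6322 -0.0303  0.166 ]
  side n 320 sdf pct [-0.002  -0.0012  0.0027  0.0352]
left_b [371.0, 148.8] 839 c [ 0.6788 -0.1397  0.0995] zyx [  6.2974 -27.0978   0.0245] med 0.0006449813195286524 top [ 0.6449 -0.1435  0.1662]
  side n 282 sdf pct [-0.0022 -0.0015 -0.0006  0.0009]
```

```bash
cat > bins.py <<'E'
from fit import *
from scipy.optimize import least_squares
np.set_printoptions(precision=4,suppress=True)
def bdist(p):
    bs=[((x,0),(.002,.062)) for x in (-.063,-.021,.021,.063)]+[((0,y),(.065,.002)) for y in (-.06,.06)]
    o=[]
    for c,h in bs:
        q=np.abs(p-np.array(c))-np.array(h); o.append(np.linalg.norm(np.maximum(q,0),axis=1)+np.minimum(q.max(1),0))
    return np.min(o,0)
c=camera("top");W=cloud(c);S=cloud(camera("side")).reshape(-1,3)
for b,g in [("green",(.5265,.339)),("yellow",(.4965,-.3685))]:
  for nm,V in (("top",W.reshape(-1,3)),("side",S)):
    V=V[~np.isnan(V[:,0])]
    q=V[(np.abs(V[:,:2]-g)<.085).all(1)&(V[:,2]>.084)&(V[:,2]<.096)]
    best=None
    for y0 in (0,.05,.1,.15):
        f=lambda v:np.maximum(bdist((q[:,:2]-v[:2])@np.array([[np.cos(v[2]),-np.sin(v[2])],[np.sin(v[2]),np.cos(v[2])]])),-.001)
        r=least_squares(f,[*g,y0],loss="soft_l1",f_scale=.002)
        if best is None or r.cost<best.cost: best=r
    print(b,nm,len(q),best.x[:2],np.degrees(best.x[2]),best.cost,np.median(np.abs(f(best.x))),q[:,2].max())
    yaw=best.x[2];
    for k in (-.042,0,.042): print("   comp",best.x[:2]+k*np.array([np.cos(yaw),np.sin(yaw)]))
E
python3 bins.py; python3 -c "
from rig import sensors
from scipy.spatial.transform import Rotation as R
o=sensors.get_obs();print(o['t'],o['eef_pos'],R.from_quat(o['ee_rot']).as_matrix().round(3))"
```

```text
green top 703 [0.5264 0.3386] 4.633229559245063 0.0002025155052494767 0.0008582195556354599 0.09489103279569361
   comp [0.4846 0.3352]
   comp [0.5264 0.3386]
   comp [0.5683 0.342 ]
green side 605 [0.5269 0.3422] 4.989092506693056 0.00018491452171299756 0.0008377665808214484 0.09278154339225145
   comp [0.485  0.3386]
   comp [0.5269 0.3422]
   comp [0.5687 0.3459]
yellow top 688 [ 0.4965 -0.3683] 6.083509902237529 0.00020074262632819475 0.000895538197917543 0.09515772830273778
   comp [ 0.4548 -0.3727]
   comp [ 0.4965 -0.3683]
   comp [ 0.5383 -0.3638]
yellow side 131 [ 0.4971 -0.3641] 6.522996904357113 6.156175934099838e-05 0.000849943681097939 0.09303071723389514
   comp [ 0.4554 -0.3688]
   comp [ 0.4971 -0.3641]
   comp [ 0.5388 -0.3593]
1.25 [ 0.2581471  -0.56916988  0.23127132] [[ 0.413 -0.     0.911]
 [-0.911  0.     0.413]
 [-0.    -1.     0.   ]]
```

```bash
cat > calc.py <<'E'
from fit import *
import sys
np.set_printoptions(precision=3,suppress=True)
def now(): 
    o=sensors.get_obs(); return o["eef_pos"],Ro.from_quat(o["ee_rot"]),o
def grasp(kind,depth=.04,yo=0):
    v=np.load(kind+".npy");R=Ro.from_rotvec(v[3:]);M=R.as_matrix()
    T=np.stack([M[:,0],-M[:,2],M[:,1]],1)
    return v[:3]+R.apply([0,yo,.075-depth]),Ro.from_matrix(T),M[:,2]
def down(yawdeg):
    y=np.radians(yawdeg);x=np.array([np.cos(y),np.sin(y),0]);d=np.array([0,0,-1.])
    return Ro.from_matrix(np.stack([x,d,np.cross(x,d)],1))
def show(p,R,name=""):
    p0,R0,o=now(); rv=np.degrees((R*R0.inv()).as_rotvec())/5
    print(name,"shift",(np.array(p)-p0)/.025,"rot",rv)
def st():
    p0,R0,o=now(); print("t",o["t"],"p",p0,"q",o["qpos"],"F",o["ft_force"],"open",o["opening"])
    print("tool\n",R0.as_matrix())
E
python3 - <<'E'
from calc import *
st()
for k in ("left_b","left_a","right_a"):
    p,R,z=grasp(k); print(k,"grasp",p,"z",z)
    show(p+.1*z,R,"pre")
E
```

```text
t 1.25 p [ 0.258 -0.569  0.231] q [-1.271  0.22   1.527  0.     1.395 -0.126] F [-0.526  0.116  0.191] open 0.08508408682340142
tool
 [[ 0.413 -0.     0.911]
 [-0.911  0.     0.413]
 [-0.    -1.     0.   ]]
left_b grasp [ 0.663 -0.141  0.131] z [-0.453 -0.05   0.89 ]
pre shift [14.382 16.905 -0.465] rot [-2.859 -5.031 14.098]
left_a grasp [ 0.65  -0.028  0.13 ] z [-0.453 -0.045  0.89 ]
pre shift [13.873 21.446 -0.474] rot [-2.927 -4.992 14.161]
right_a grasp [0.636 0.093 0.131] z [-0.454 -0.048  0.89 ]
pre shift [13.314 26.299 -0.468] rot [-2.9   -5.028 14.134]
```

```bash
python3 -m jog '[2,2.5,1,-0.4,-0.7,2,0.6, 4,5,2,-0.8,-1.4,4,0.6, 6,7,2,-1.2,-2.1,6,0.6, 8,9,2,-1.6,-2.8,8,0.6, 9.5,11,2,-2,-3.5,10,0.6, 11,13,2,-2.4,-4.2,12,0.6, 12.5,15,2,-2.7,-4.8,13.5,0.6, 14,16.5,2,-2.86,-5.03,14.1,0.6, 14.4,16.9,1,-2.86,-5.03,14.1,0.6, 14.4,16.9,0,-2.86,-5.03,14.1,0.6]' 50; python3 - <<'E'
from calc import *
st()
p,R,z=grasp("left_b")
show(p+.1*z,R,"pre"); show(p,R,"grasp")
c=camera("wrist"); cv2.imwrite("pics/w1.png",c["frame"][:,:,::-1])
E
```

```text
t: 2.5
eef_pos: [0.6202, -0.1431, 0.2317]
ee_rot: [-0.677, -0.206, -0.126, 0.696]
ft_force: [0.1, -0.7, -0.3]
opening: 0.0512
t 2.5 p [ 0.62  -0.143  0.232] q [-0.489 -0.064  1.898  0.329  0.934 -0.752] F [ 0.078 -0.697 -0.283] open 0.05118997913751839
tool
 [[ 0.883  0.454 -0.115]
 [ 0.103  0.052  0.993]
 [ 0.457 -0.889 -0.   ]]
pre shift [-0.1   -0.139 -0.484] rot [ 0.007  0.023 -0.062]
grasp shift [ 1.711  0.063 -4.045] rot [ 0.007  0.023 -0.062]
```

View wrist.

View pics/w1.png

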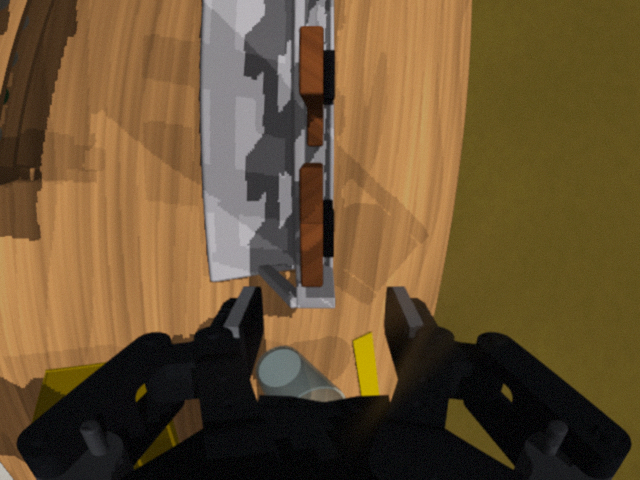

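```bash
cat > wr.py <<'E'
from calc import *
def wproj(c,X):
    R=cv2.Rodrigues(np.array(c["rvec"],float))[0];P=np.array(X).reshape(-1,3)@R.T+np.array(c["tvec"],float).ravel()
    K=c["intrinsics"];r=np.linalg.norm(P[:,:2],axis=1);th=np.arctan2(r,P[:,2])
    return P[:,:2]/r[:,None]*th[:,None]*K[0,0]+[K[0,2],K[1,2]]
E
python3 - <<'E'
from wr import *
c=camera("wrist")
print(c["intrinsics"],now()[0])
p0,R0,o=now()
print("tcp line",wproj(c,[p0+R0.apply([0,a,0]) for a in (0,.02,.06,.1)]).tolist())
for k in ("left_b","left_a"):
    v=np.load(k+".npy");R=Ro.from_rotvec(v[3:])
    y=(-.021,.053) if k=="left_b" else (-.021,.021)
    print(k,wproj(c,[v[:3]+R.apply([x,yy,.075]) for x in(-.007,.007) for yy in y]).tolist())
E
```

```text
[[371.648   0.    323.529]
 [  0.    371.648 238.967]
 [  0.      0.      1.   ]] [ 0.617 -0.144  0.227]
tcp line [[321.61961822357756, 307.18664392881067], [321.83951641016256, 288.3935924526339], [322.16790079572684, 260.62477606853093], [322.399587446923, 241.23886100317543]]
left_b [[306.852922142455, 293.6830144265665], [305.8521816543331, 171.07598478383835], [329.80474856880613, 293.85529753697386], [330.90887762076267, 171.1463394034956]]
left_a [[305.5874383334121, 100.0862345065039], [305.5476249481709, 28.431753447575147], [331.04600162416364, 99.91439393847895], [330.76121699782277, 28.196874799622975]]
```

```bash
python3 - <<'E'
from wr import *
c=camera("wrist"); im=c["frame"].copy()
for k in ("left_b","left_a","right_a"):
    v=np.load(k+".npy");R=Ro.from_rotvec(v[3:])
    y=(-.021,.053) if k=="left_b" else (-.021,.021)
    for q in wproj(c,[v[:3]+R.apply([x,yy,.075]) for x in(-.007,.007) for yy in y]): cv2.circle(im,(int(q[0]),int(q[1])),3,(0,255,0),-1)
cv2.imwrite("pics/w2.png",im[:320,150:500,::-1])
p,R,z=grasp("left_b")
show(p+.1*z,R,"pre"); show(p,R,"grasp")
E
```

```text
pre shift [ 0.018 -0.04  -0.389] rot [-0.016 -0.04  -0.017]
grasp shift [ 1.829  0.161 -3.949] rot [-0.016 -0.04  -0.017]
```

View pics/w2.png

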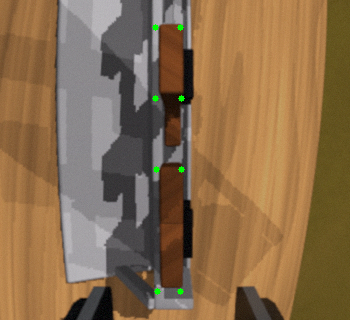

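```bash
python3 -m jog '[0.4,0.03,-0.8,0,0,0,0.6, 0.8,0.06,-1.6,0,0,0,0.6, 1.2,0.1,-2.4,0,0,0,0.6, 1.55,0.13,-3.3,0,0,0,0.6, 1.83,0.16,-3.95,0,0,0,0.6, 1.83,0.16,-3.95,0,0,0,0.6, 1.83,0.16,-3.95,0,0,0,0, 1.83,0.16,-3.95,0,0,0,0, 1.83,0.16,-3.95,0,0,0,0, 1.83,0.16,-3.95,0,0,0,0]' 50; python3 - <<'E'
from calc import *
st()
p,R,z=grasp("left_b")
show(p,R,"grasp"); show(p+.15*z,R,"lift")
E
```

```text
t: 3.9
eef_pos: [0.6641, -0.1432, 0.1339]
ee_rot: [-0.677, -0.204, -0.128, 0.695]
ft_force: [-6.2, -1.1, 6.4]
opening: 0.0134
t 3.9 p [ 0.664 -0.143  0.134] q [-0.449  0.151  1.874  0.366  0.741 -0.784] F [-6.198 -1.095  6.353] open 0.013438918489759462
tool
 [[ 0.884  0.454 -0.11 ]
 [ 0.099  0.049  0.994]
 [ 0.456 -0.89  -0.001]]
grasp shift [-0.044  0.066 -0.13 ] rot [ 0.014  0.012 -0.004]
lift shift [-2.76  -0.236  5.212] rot [ 0.014  0.012 -0.004]
```

```bash
python3 - <<'E'
from calc import *
R=down(4.8)
show([.575,-.10,.30],R,"mid"); show([.5685,.342,.30],R,"over"); print(now()[2]["t"])
E
```

```text
mid shift [-3.563  1.726  6.645] rot [-0.516  5.405 -0.303]
over shift [-3.823 19.406  6.645] rot [-0.516  5.405 -0.303]
3.9
```

```bash
python3 -m jog '[-0.7,-0.07,1.35,0,0,0,0, -1.4,-0.15,2.7,0,0,0,0, -2.1,-0.22,4.05,0,0,0,0, -2.72,-0.3,5.34,0,0,0,0, -3.2,-0.3,6.3,-0.1,1.2,-0.06,0, -3.56,-0.3,7,-0.25,2.7,-0.15,0, -3.56,1.7,7,-0.4,4.2,-0.24,0, -3.6,4,7,-0.52,5.4,-0.3,0, -3.65,6,7,-0.52,5.4,-0.3,0, -3.7,8,7,-0.52,5.4,-0.3,0]' 50; python3 - <<'E'
from calc import *
st()
R=down(4.8)
show([.5685,.342,.30],R,"over")
c=camera("side"); cv2.imwrite("pics/s2.png",c["frame"][:,:,::-1])
c=camera("top"); cv2.imwrite("pics/t2.png",c["frame"][:,:,::-1])
E
```

```text
t: 5.15
eef_pos: [0.5714, 0.0593, 0.3073]
ee_rot: [-0.706, -0.029, 0.03, 0.707]
ft_force: [0.8, -0.2, -1.2]
opening: 0.0137
t 5.15 p [0.571 0.059 0.307] q [-0.034  0.061  1.562  0.001  1.519 -0.118] F [ 0.751 -0.182 -1.201] open 0.01365663404923147
tool
 [[ 0.996 -0.    -0.084]
 [ 0.084  0.001  0.996]
 [-0.    -1.     0.001]]
over shift [-0.118 11.307 -0.294] rot [-0.009 -0.006 -0.001]
```

View pics/s2.png

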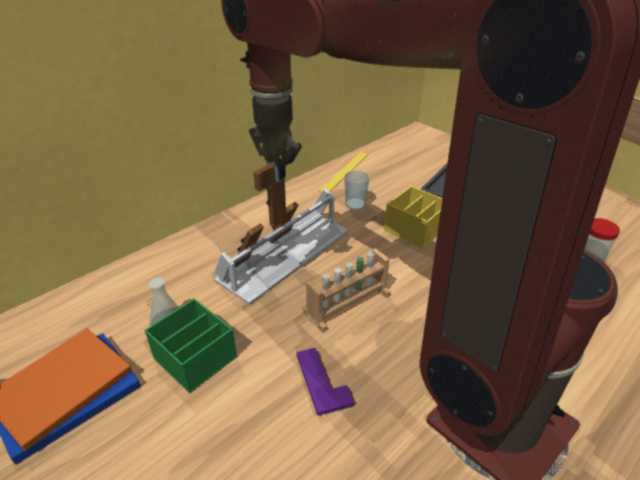

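```bash
python3 -m jog '[0,2,-0.2,0,0,0,0, 0,4,-0.2,0,0,0,0, 0,6,-0.2,0,0,0,0, 0,8,-0.2,0,0,0,0, -0.1,9.7,-0.2,0,0,0,0, -0.1,10.8,-0.3,0,0,0,0, -0.1,11.3,-0.3,0,0,0,0, -0.1,11.3,-0.3,0,0,0,0, -0.1,11.3,-1.8,0,0,0,0, -0.1,11.3,-3,0,0,0,0]' 50; python3 - <<'E'
from calc import *
c=camera("top"); cv2.imwrite("pics/t3.png",c["frame"][100:320,40:340,::-1])
c=camera("side"); cv2.imwrite("pics/s3.png",c["frame"][100:430,80:420,::-1])
st()
R=down(4.8)
show([.5685,.342,.118],R,"place")
# piece in side/top cloud
W=cloud(c).reshape(-1,3);p=now()[0]
q=W[(np.abs(W[:,:2]-p[:2])<[.03,.06]).all(1)&(W[:,2]>p[2]-.13)&(W[:,2]<p[2]-.05)]
print(len(q),np.percentile(q,[1,50,99],axis=0) if len(q) else "")
E
```

```text
t: 6.5
eef_pos: [0.5694, 0.338, 0.2319]
ee_rot: [-0.706, -0.029, 0.029, 0.707]
ft_force: [-0.3, -0.9, -2.3]
opening: 0.0131
t 6.6 p [0.567 0.337 0.228] q [0.417 0.311 1.424 0.    1.415 0.335] F [-0.347 -0.472 -1.167] open 0.013327672511001917
tool
 [[ 0.997 -0.007 -0.082]
 [ 0.082 -0.003  0.997]
 [-0.008 -1.    -0.002]]
place shift [ 0.054  0.195 -4.403] rot [ 0.035 -0.086  0.024]
524 [[0.557 0.322 0.115]
 [0.561 0.345 0.147]
 [0.571 0.363 0.178]]
```

View pics/s3.png

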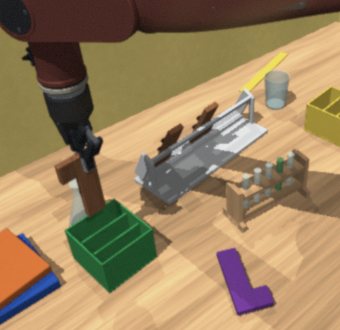

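View pics/t3.png

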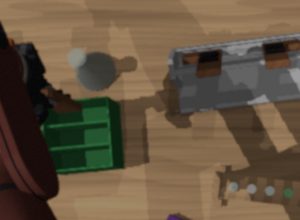

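```bash
python3 -m jog '[0,0.1,-0.6,0,0,0,0, 0,0.15,-1.2,0,0,0,0, 0,0.15,-1.8,0,0,0,0, 0,0.15,-2.4,0,0,0,0, 0,0.15,-3.0,0,0,0,0, 0,0.15,-3.5,0,0,0,0, 0,0.15,-4,0,0,0,0, 0,0.15,-4.3,0,0,0,0, 0,0.15,-4.35,0,0,0,0, 0,0.15,-4.35,0,0,0,0]' 50; python3 - <<'E'
from calc import *
st()
R=down(4.8)
show([.566,.342,.118],R,"place")
c=camera("side"); cv2.imwrite("pics/s4.png",cv2.resize(c["frame"][200:420,80:300,::-1],None,fx=2.5,fy=2.5))
E
```

```text
t: 7.85
eef_pos: [0.5692, 0.3437, 0.1242]
ee_rot: [-0.706, -0.03, 0.029, 0.707]
ft_force: [0.5, 1.3, -1.7]
opening: 0.0132
t 7.85 p [0.569 0.344 0.124] q [0.424 0.402 1.508 0.001 1.231 0.341] F [ 0.476  1.323 -1.703] open 0.013209185943206369
tool
 [[ 0.997  0.    -0.083]
 [ 0.083  0.001  0.997]
 [ 0.    -1.     0.001]]
place shift [-0.127 -0.067 -0.247] rot [-0.009  0.001  0.004]
```

View pics/s4.png

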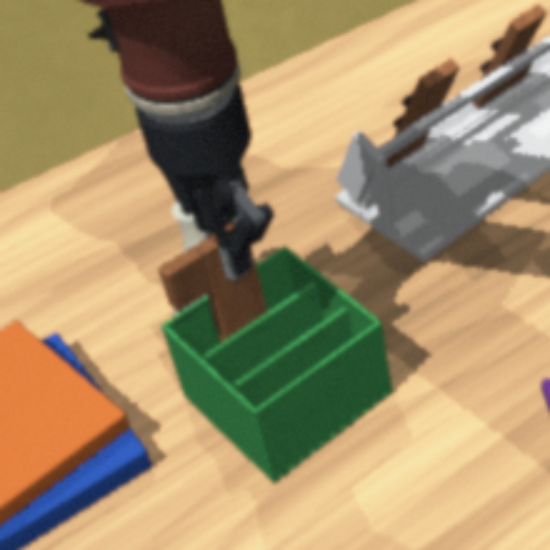

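```bash
python3 -m jog '[-0.05,0,-0.15,0,0,0,0, -0.05,0,-0.28,0,0,0,0, -0.05,0,-0.3,0,0,0,0, -0.05,0,-0.3,0,0,0,0, -0.05,0,-0.3,0,0,0,0.15, -0.05,0,-0.3,0,0,0,0.3, -0.05,0,-0.3,0,0,0,0.45, -0.05,0,0,0,0,0,0.5, -0.05,0,1,0,0,0,0.5, -0.05,0,2.5,0,0,0,0.5]' 50; python3 - <<'E'
from calc import *
c=camera("side"); cv2.imwrite("pics/s5.png",cv2.resize(c["frame"][200:420,80:300,::-1],None,fx=2.5,fy=2.5))
st()
p,R,z=grasp("left_a")
show(p+.1*z,R,"pre")
E
```

```text
t: 9.15
eef_pos: [0.5668, 0.3431, 0.186]
ee_rot: [0.707, 0.028, -0.031, -0.706]
ft_force: [1.1, 0.7, 0.5]
opening: 0.0428
t 9.2 p [0.57  0.345 0.194] q [0.425 0.337 1.456 0.001 1.341 0.342] F [2.924 0.881 3.595] open 0.042782610089741956
tool
 [[ 0.996  0.006 -0.083]
 [ 0.083  0.004  0.997]
 [ 0.007 -1.     0.003]]
pre shift [  1.402 -15.107   1.031] rot [ 0.412 -5.325  0.353]
```

View pics/s5.png

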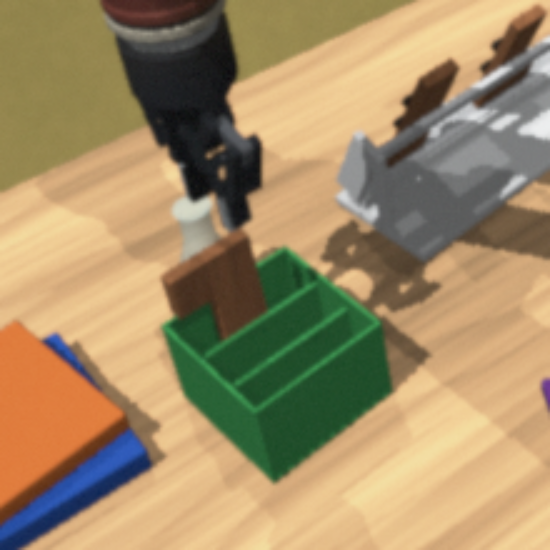

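```bash
python3 -m jog '[0,-0.5,1.5,0,0,0,0.6, 0,-2,2.5,0,0,0,0.6, 0,-4,2.5,0.1,-1,0.07,0.6, 0.3,-6,2.5,0.15,-2,0.14,0.6, 0.6,-8,2.5,0.2,-3,0.2,0.6, 0.9,-10,2.5,0.3,-4,0.27,0.6, 1.2,-12,2.5,0.4,-5,0.35,0.6, 1.4,-14,2,0.41,-5.32,0.35,0.6, 1.4,-15.1,1.2,0.41,-5.32,0.35,0.6, 1.4,-15.1,1.03,0.41,-5.32,0.35,0.6]' 50; python3 - <<'E'
from wr import *
c=camera("top"); c=camera("wrist"); im=c["frame"].copy()
for k in ("left_a","right_a"):
    v=np.load(k+".npy");R=Ro.from_rotvec(v[3:])
    y=(-.021,.021)
    for q in wproj(c,[v[:3]+R.apply([x,yy,.075]) for x in(-.007,.007) for yy in y]): cv2.circle(im,(int(q[0]),int(q[1])),2,(0,255,0),-1)
cv2.imwrite("pics/w3.png",cv2.resize(im[:340,150:500,::-1],None,fx=1.7,fy=1.7))
st()
p,R,z=grasp("left_a")
show(p+.1*z,R,"pre"); show(p,R,"grasp")
E
```

```text
t: 10.45
eef_pos: [0.6018, -0.0359, 0.2109]
ee_rot: [-0.681, -0.2, -0.124, 0.693]
ft_force: [0.0, 0.0, 0.4]
opening: 0.0511
t 10.55 p [ 0.602 -0.034  0.212] q [-0.278 -0.147  2.01   0.218  0.854 -0.5  ] F [-0.723 -0.059 -0.016] open 0.05122543150480481
tool
 [[ 0.888  0.446 -0.111]
 [ 0.104  0.042  0.994]
 [ 0.448 -0.894 -0.009]]
pre shift [0.101 0.032 0.303] rot [ 0.029 -0.09   0.027]
grasp shift [ 1.913  0.213 -3.259] rot [ 0.029 -0.09   0.027]
```

View pics/w3.png

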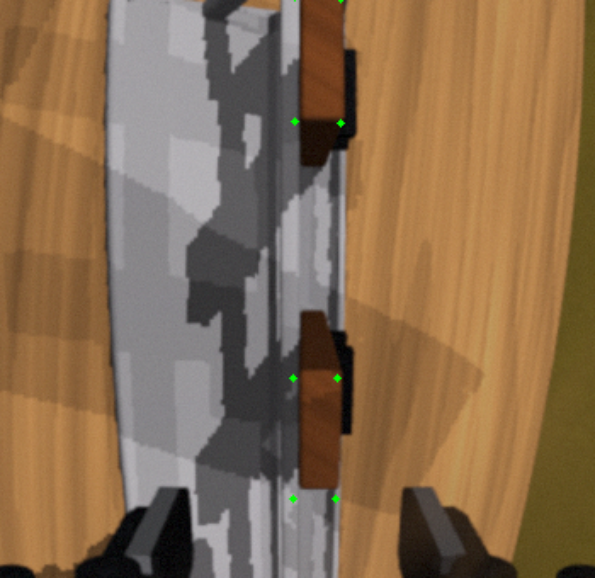

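```bash
python3 -m jog '[0.4,0.06,-0.5,0,-0.09,0,0.6, 0.8,0.12,-1.2,0,-0.09,0,0.6, 1.2,0.18,-2,0,-0.09,0,0.6, 1.6,0.24,-2.7,0,-0.09,0,0.6, 1.95,0.28,-3.26,0,-0.09,0,0.6, 1.95,0.28,-3.26,0,-0.09,0,0.6, 1.95,0.28,-3.26,0,-0.09,0,0, 1.95,0.28,-3.26,0,-0.09,0,0, 1.95,0.28,-3.26,0,-0.09,0,0, 1.95,0.28,-3.26,0,-0.09,0,0]' 50; python3 - <<'E'
from calc import *
st()
p,R,z=grasp("left_a")
show(p,R,"grasp"); v=np.load("left_a.npy");print("depth",((now()[0]-v[:3])@(-z))+.075)
R=down(4.8)
show([.575,0,.31],R,"mid"); show([.4825,.342,.31],R,"over")
E
```

```text
t: 11.8
eef_pos: [0.6513, -0.0268, 0.1316]
ee_rot: [-0.68, -0.205, -0.126, 0.692]
ft_force: [-6.2, 1.2, 5.7]
opening: 0.0136
t 11.8 p [ 0.651 -0.027  0.132] q [-0.239  0.071  1.965  0.242  0.668 -0.511] F [-6.209  1.168  5.659] open 0.013576098343017592
tool
 [[ 0.884  0.454 -0.112]
 [ 0.105  0.042  0.994]
 [ 0.456 -0.89  -0.01 ]]
grasp shift [-0.042 -0.066 -0.05 ] rot [0.034 0.012 0.016]
depth 0.039422541984073904
mid shift [-3.052  1.074  7.134] rot [-0.418  5.409 -0.351]
over shift [-6.752 14.754  7.134] rot [-0.418  5.409 -0.351]
```

```bash
python3 -m jog '[-0.7,-0.07,1.35,0,0,0,0, -1.4,-0.15,2.7,0,0,0,0, -2.1,-0.22,4.05,0,0,0,0, -2.72,-0.3,5.34,0,0,0,0, -3.0,-0.3,6.4,-0.1,1.2,-0.06,0, -3.05,-0.3,7.2,-0.2,2.7,-0.15,0, -3.1,1.7,7.3,-0.3,4.2,-0.24,0, -3.6,3.7,7.3,-0.42,5.4,-0.35,0, -4.3,5.7,7.3,-0.42,5.4,-0.35,0, -5,7.7,7.3,-0.42,5.4,-0.35,0]' 50; python3 - <<'E'
from calc import *
c=camera("top");st()
R=down(4.8)
show([.481,.354,.31],R,"over")
E
```

```text
t: 13.05
eef_pos: [0.526, 0.167, 0.3129]
ee_rot: [0.707, 0.03, -0.029, -0.706]
ft_force: [0.4, 0.7, -0.5]
opening: 0.0134
t 13.1 p [0.524 0.173 0.313] q [0.173 0.001 1.612 0.005 1.529 0.085] F [-2.015  4.635 -1.128] open 0.013530382244376322
tool
 [[ 0.996 -0.001 -0.087]
 [ 0.087  0.004  0.996]
 [-0.001 -1.     0.004]]
over shift [-1.7    7.247 -0.128] rot [-0.051 -0.011 -0.043]
```

```bash
python3 -m jog '[-0.5,1.5,-0.1,0,0,0,0, -0.9,3,-0.1,0,0,0,0, -1.3,4.5,-0.1,0,0,0,0, -1.6,6,-0.1,0,0,0,0, -1.8,7,-0.1,0,0,0,0, -1.8,7.5,-0.2,0,0,0,0, -1.8,7.5,-1,0,0,0,0, -1.8,7.5,-2,0,0,0,0, -1.8,7.5,-3,0,0,0,0, -1.8,7.5,-3.2,0,0,0,0]' 50; python3 - <<'E'
from calc import *
c=camera("top"); cv2.imwrite("pics/t6.png",cv2.resize(c["frame"][100:320,40:340,::-1],None,fx=2,fy=2))
c=camera("side"); cv2.imwrite("pics/s6.png",cv2.resize(c["frame"][100:430,80:420,::-1],None,fx=1.7,fy=1.7))
st()
R=down(4.8)
show([.481,.354,.1155],R,"place")
W=cloud(c).reshape(-1,3);p=now()[0]
q=W[(np.abs(W[:,:2]-p[:2])<[.03,.08]).all(1)&(W[:,2]>p[2]-.13)&(W[:,2]<p[2]-.05)]
print(len(q),np.percentile(q,[1,50,99],axis=0) if len(q) else "")
E
```

```text
t: 14.35
eef_pos: [0.4802, 0.3509, 0.2294]
ee_rot: [0.708, 0.027, -0.031, -0.705]
ft_force: [-0.2, 0.1, -1.0]
opening: 0.0134
t 14.45 p [0.481 0.352 0.232] q [ 0.5    0.153  1.602 -0.001  1.388  0.417] F [-0.07  -0.517 -0.69 ] open 0.013515655917727314
tool
 [[ 0.997 -0.001 -0.083]
 [ 0.083 -0.002  0.997]
 [-0.002 -1.    -0.001]]
place shift [-0.009  0.084 -4.654] rot [ 0.018 -0.017  0.012]
821 [[0.472 0.304 0.121]
 [0.476 0.346 0.151]
 [0.489 0.377 0.181]]
```

View pics/s6.png

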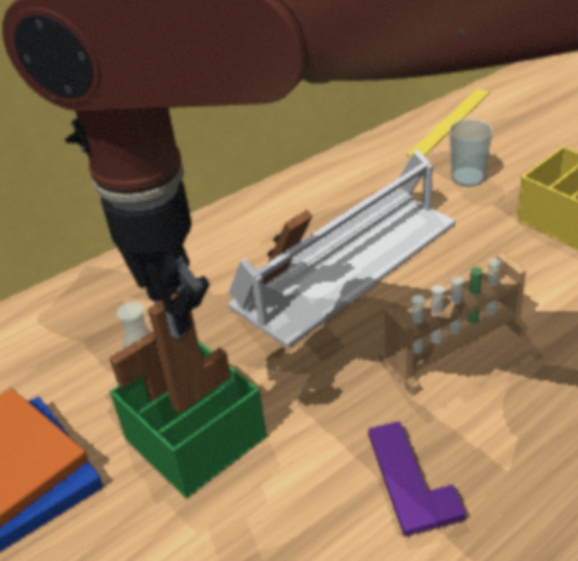

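View pics/t6.png

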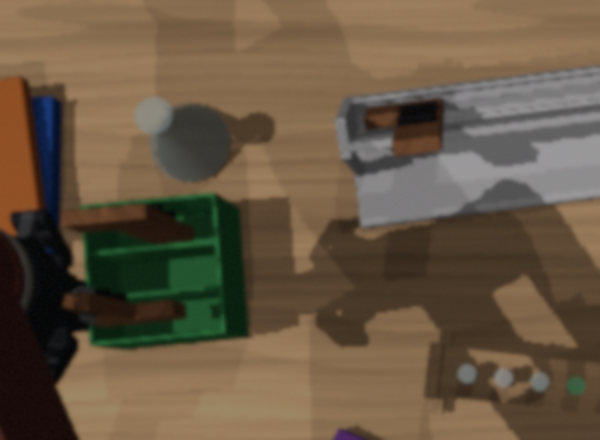

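```bash
python3 -m jog '[0,0,-0.6,0,0,0,0, 0,0,-1.2,0,0,0,0, 0,0,-1.8,0,0,0,0, 0,0,-2.4,0,0,0,0, 0,0,-3.0,0,0,0,0, 0,0,-3.6,0,0,0,0, 0,0,-4,0,0,0,0, 0,0,-4.3,0,0,0,0, 0,0,-4.5,0,0,0,0, 0,0,-4.5,0,0,0,0]' 50; python3 - <<'E'
from calc import *
c=camera("side");st()
R=down(4.8)
show([.481,.354,.1155],R,"place")
E
```

```text
t: 15.7
eef_pos: [0.4813, 0.353, 0.1204]
ee_rot: [0.707, 0.03, -0.03, -0.706]
ft_force: [-0.2, 0.6, -1.0]
opening: 0.0134
t 15.75 p [0.482 0.353 0.121] q [ 0.501  0.256  1.701 -0.001  1.185  0.417] F [ 0.12   0.078 -0.343] open 0.01311185948497349
tool
 [[ 0.996  0.001 -0.084]
 [ 0.084 -0.     0.996]
 [ 0.001 -1.    -0.   ]]
place shift [-0.022  0.034 -0.21 ] rot [ 0.002  0.007 -0.   ]
```

```bash
python3 -m jog '[0,0,-0.12,0,0,0,0, 0,0,-0.22,0,0,0,0, 0,0,-0.22,0,0,0,0, 0,0,-0.22,0,0,0,0, 0,0,-0.22,0,0,0,0.15, 0,0,-0.22,0,0,0,0.3, 0,0,-0.22,0,0,0,0.45, 0,0,0,0,0,0,0.5, 0,0,1,0,0,0,0.5, 0,0,2.5,0,0,0,0.5]' 50; python3 - <<'E'
from calc import *
c=camera("side"); cv2.imwrite("pics/s7.png",cv2.resize(c["frame"][200:420,80:300,::-1],None,fx=2.5,fy=2.5))
st()
p,R,z=grasp("right_a")
show(p+.1*z,R,"pre")
E
```

```text
t: 17.0
eef_pos: [0.4805, 0.3526, 0.1828]
ee_rot: [0.707, 0.029, -0.03, -0.706]
ft_force: [-0.1, 0.6, 0.7]
opening: 0.0424
t 17.05 p [0.484 0.354 0.19 ] q [ 0.501  0.186  1.645 -0.001  1.303  0.417] F [1.81  1.899 4.312] open 0.04258046242451823
tool
 [[ 0.996  0.007 -0.084]
 [ 0.084  0.003  0.996]
 [ 0.007 -1.     0.003]]
pre shift [  4.293 -10.642   1.183] rot [ 0.459 -5.335  0.325]
```

View pics/s7.png

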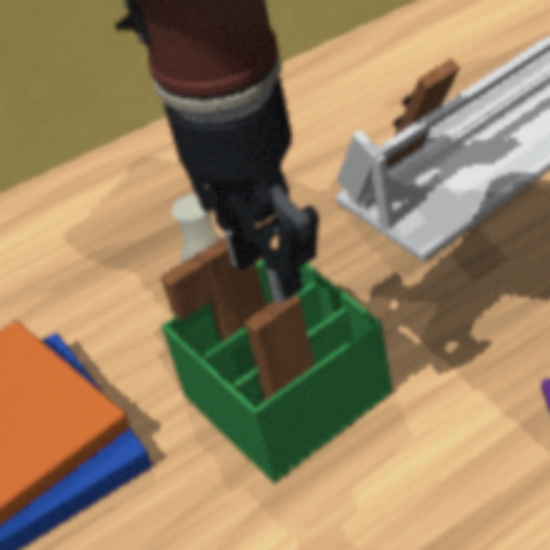

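```bash
python3 -m jog '[0,-0.5,2,0,0,0,0.6, 0.2,-1.5,3,0,0,0,0.6, 0.8,-3,3,0.1,-1,0.07,0.6, 1.5,-4.5,3,0.15,-2,0.14,0.6, 2.2,-6,3,0.2,-3,0.2,0.6, 2.9,-7.5,3,0.3,-4,0.27,0.6, 3.6,-9,3,0.4,-5,0.32,0.6, 4.2,-10.2,2.5,0.44,-5.33,0.32,0.6, 4.3,-10.6,1.6,0.44,-5.33,0.32,0.6, 4.3,-10.6,1.4,0.44,-5.33,0.32,0.6]' 50; python3 - <<'E'
from wr import *
c=camera("top");c=camera("top"); c=camera("wrist"); im=c["frame"].copy()
for k in ("right_a",):
    v=np.load(k+".npy");R=Ro.from_rotvec(v[3:])
    y=(-.021,.021)
    for q in wproj(c,[v[:3]+R.apply([x,yy,.075]) for x in(-.007,.007) for yy in y]): cv2.circle(im,(int(q[0]),int(q[1])),2,(0,255,0),-1)
cv2.imwrite("pics/w4.png",cv2.resize(im[:340,150:500,::-1],None,fx=1.7,fy=1.7))
st()
p,R,z=grasp("right_a")
show(p+.1*z,R,"pre"); show(p,R,"grasp")
E
```

```text
t: 18.3
eef_pos: [0.588, 0.0872, 0.2165]
ee_rot: [-0.681, -0.201, -0.125, 0.694]
ft_force: [-1.3, -0.7, 0.0]
opening: 0.0511
t 18.45 p [0.589 0.089 0.219] q [-0.01  -0.182  2.028  0.065  0.832 -0.155] F [-0.55  -0.257  1.083] open 0.05113923651790648
tool
 [[ 0.887  0.449 -0.111]
 [ 0.102  0.043  0.994]
 [ 0.451 -0.893 -0.007]]
pre shift [ 0.077 -0.011  0.033] rot [ 0.053 -0.071  0.021]
grasp shift [ 1.893  0.183 -3.525] rot [ 0.053 -0.071  0.021]
```

View pics/w4.png

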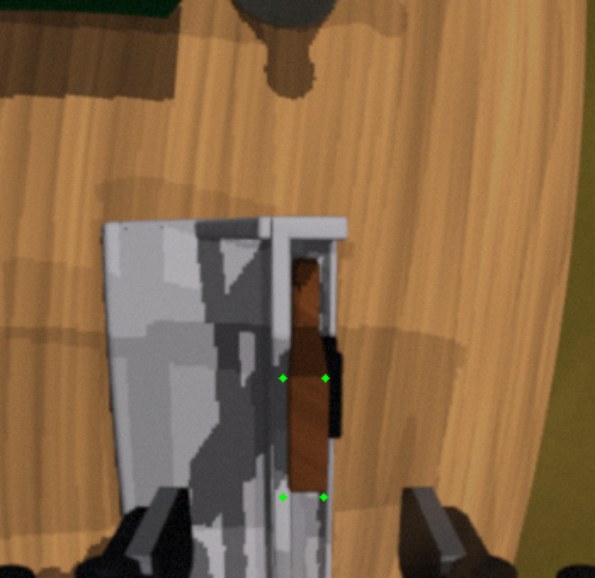

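```bash
python3 -m jog '[0.4,0.04,-0.6,0,-0.07,0,0.6, 0.8,0.1,-1.3,0,-0.07,0,0.6, 1.2,0.15,-2.1,0,-0.07,0,0.6, 1.6,0.2,-2.9,0,-0.07,0,0.6, 1.94,0.23,-3.52,0,-0.07,0,0.6, 1.94,0.23,-3.52,0,-0.07,0,0.6, 1.94,0.23,-3.52,0,-0.07,0,0, 1.94,0.23,-3.52,0,-0.07,0,0, 1.94,0.23,-3.52,0,-0.07,0,0, 1.94,0.23,-3.52,0,-0.07,0,0]' 50; python3 - <<'E'
from calc import *
st()
p,R,z=grasp("right_a")
show(p,R,"grasp"); v=np.load("right_a.npy");print("depth",((now()[0]-v[:3])@(-z))+.075)
R=down(6.3)
show([.575,0,.31],R,"mid"); show([.494,-.366,.31],R,"over")
E
```

```text
t: 19.7
eef_pos: [0.6375, 0.0939, 0.1314]
ee_rot: [-0.68, -0.205, -0.127, 0.693]
ft_force: [-6.7, 0.9, 6.2]
opening: 0.0136
t 19.7 p [0.637 0.094 0.131] q [ 0.002  0.05   1.988  0.072  0.632 -0.158] F [-6.676  0.874  6.183] open 0.013563788318741565
tool
 [[ 0.884  0.454 -0.11 ]
 [ 0.102  0.043  0.994]
 [ 0.456 -0.89  -0.008]]
grasp shift [-0.042 -0.032 -0.031] rot [0.054 0.003 0.023]
depth 0.03983963049729327
mid shift [-2.498 -3.758  7.146] rot [-0.507  5.407 -0.029]
over shift [ -5.738 -18.398   7.146] rot [-0.507  5.407 -0.029]
```

```bash
python3 -m jog '[-0.7,-0.07,1.35,0,0,0,0, -1.4,-0.15,2.7,0,0,0,0, -2.1,-0.22,4.05,0,0,0,0, -2.72,-0.3,5.34,0,0,0,0, -3.0,-0.3,6.4,-0.1,1.2,0,0, -3.05,-1,7.2,-0.2,2.7,0,0, -3.1,-3,7.3,-0.35,4.2,0,0, -3.4,-5,7.3,-0.5,5.4,0,0, -3.8,-7,7.3,-0.5,5.4,0,0, -4.2,-9,7.3,-0.5,5.4,0,0]' 50; python3 - <<'E'
from calc import *
c=camera("top");st()
R=down(6.3)
show([.4955,-.3825,.31],R,"over")
E
```

```text
t: 20.95
eef_pos: [0.5322, -0.1327, 0.3125]
ee_rot: [-0.706, -0.04, 0.04, 0.706]
ft_force: [0.2, 0.2, -1.2]
opening: 0.0135
t 21.0 p [ 0.531 -0.139  0.313] q [-0.397 -0.004  1.619 -0.004  1.527 -0.505] F [-0.285 -4.256 -0.672] open 0.013666594258394744
tool
 [[ 0.994 -0.001 -0.108]
 [ 0.108 -0.004  0.994]
 [-0.002 -1.    -0.004]]
over shift [-1.412 -9.756 -0.101] rot [ 0.043 -0.015  0.02 ]
```

```bash
python3 -m jog '[-0.3,-2,-0.1,0,0,0,0, -0.6,-4,-0.1,0,0,0,0, -0.9,-6,-0.1,0,0,0,0, -1.2,-8,-0.1,0,0,0,0, -1.4,-9.3,-0.1,0,0,0,0, -1.48,-10.05,-0.2,0,0,0,0, -1.48,-10.05,-1,0,0,0,0, -1.48,-10.05,-2,0,0,0,0, -1.48,-10.05,-3,0,0,0,0, -1.48,-10.05,-3.2,0,0,0,0]' 50; python3 - <<'E'
from calc import *
c=camera("side"); cv2.imwrite("pics/s8.png",cv2.resize(c["frame"][100:430,280:640,::-1],None,fx=1.7,fy=1.7))
c=camera("top"); cv2.imwrite("pics/t8.png",cv2.resize(c["frame"][120:330,380:620,::-1],None,fx=2.5,fy=2.5))
st()
R=down(6.3)
show([.4955,-.3825,.1155],R,"place")
W=cloud(c).reshape(-1,3);p=now()[0]
q=W[(np.abs(W[:,:2]-p[:2])<[.03,.08]).all(1)&(W[:,2]>p[2]-.13)&(W[:,2]<p[2]-.05)]
print(len(q),np.percentile(q,[1,50,99],axis=0) if len(q) else "")
E
```

```text
t: 22.25
eef_pos: [0.4947, -0.3795, 0.2289]
ee_rot: [-0.704, -0.039, 0.041, 0.708]
ft_force: [-0.2, 0.6, -0.7]
opening: 0.0134
t 22.35 p [ 0.495 -0.381  0.231] q [-0.782  0.222  1.524  0.001  1.398 -0.895] F [-1.026 -0.029 -0.697] open 0.013550650955727772
tool
 [[ 0.994 -0.002 -0.113]
 [ 0.113  0.003  0.994]
 [-0.001 -1.     0.003]]
place shift [ 0.003 -0.065 -4.638] rot [-0.03  -0.018 -0.038]
331 [[ 0.482 -0.394  0.124]
 [ 0.49  -0.348  0.161]
 [ 0.507 -0.326  0.181]]
```

View pics/s8.png

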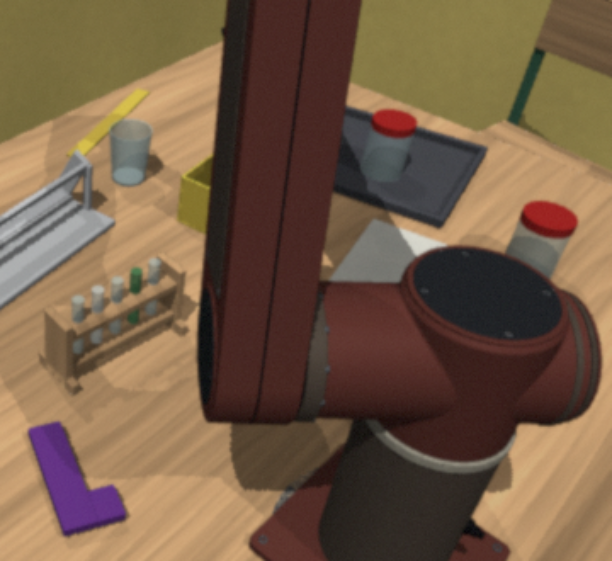

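View pics/t8.png

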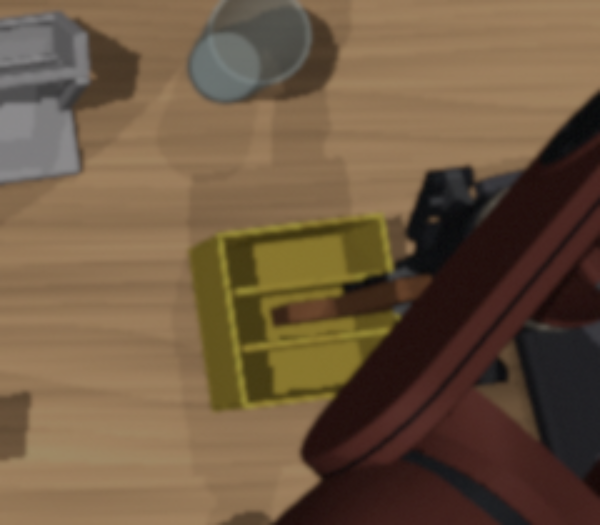

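```bash
python3 -m jog '[0,0,-0.6,0,0,0,0, 0,0,-1.2,0,0,0,0, 0,0,-1.8,0,0,0,0, 0,0,-2.4,0,0,0,0, 0,0,-3.0,0,0,0,0, 0,0,-3.6,0,0,0,0, 0,0,-4,0,0,0,0, 0,0,-4.3,0,0,0,0, 0,0,-4.5,0,0,0,0, 0,0,-4.5,0,0,0,0]' 50; python3 - <<'E'
from calc import *
c=camera("top");st()
show([.4955,-.3825,.1155],down(6.3),"place")
cv2.imwrite("pics/t9.png",cv2.resize(c["frame"][120:330,380:620,::-1],None,fx=2.5,fy=2.5))
E
```

```text
t: 23.6
eef_pos: [0.4953, -0.3824, 0.1198]
ee_rot: [-0.706, -0.039, 0.04, 0.706]
ft_force: [0.1, -0.8, -1.9]
opening: 0.0134
t 23.65 p [ 0.496 -0.383  0.12 ] q [-0.784  0.321  1.621  0.001  1.2   -0.896] F [ 0.533 -0.611 -1.16 ] open 0.01302483984279554
tool
 [[ 0.994 -0.    -0.112]
 [ 0.112  0.001  0.994]
 [ 0.    -1.     0.001]]
place shift [-0.001  0.001 -0.191] rot [-0.009 -0.001 -0.024]
```

View pics/t9.png

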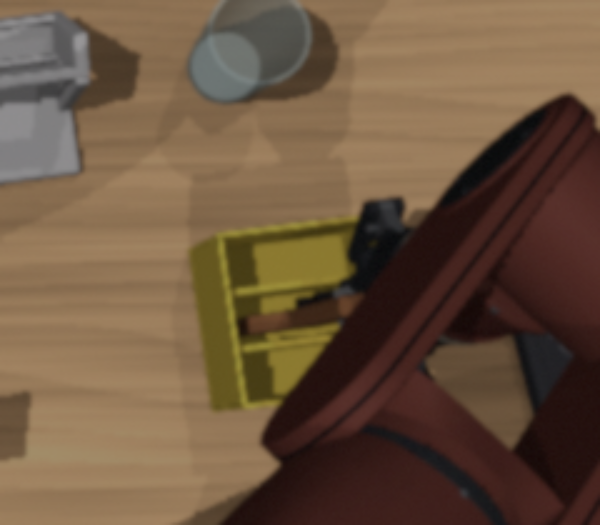

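```bash
python3 -m jog '[0,0,-0.12,0,0,0,0, 0,0,-0.2,0,0,0,0, 0,0,-0.2,0,0,0,0, 0,0,-0.2,0,0,0,0, 0,0,-0.2,0,0,0,0.15, 0,0,-0.2,0,0,0,0.3, 0,0,-0.2,0,0,0,0.45, 0,0,0,0,0,0,0.5, 0,0,1,0,0,0,0.5, 0,0,2.5,0,0,0,0.5]' 50; python3 -m jog '[0,0,1.5,0,0,0,0.5, 0,0,3,0,0,0,0.5, 0,0,4,0,0,0,0.5, -1,-1,4,0,0,0,0.5, -2,-2,4,0,0,0,0.5, -3,-3,4,0,0,0,0.5, -4,-4.5,4,0,0,0,0.5, -4,-6,4,0,0,0,0.5, -4,-6,4,0,0,0,0.5, -4,-6,4,0,0,0,0.5]'; cat > chk.py <<'E'
from calc import *
c=camera("top");cs=camera("side")
cv2.imwrite("pics/tz.png",c["frame"][:,:,::-1]);cv2.imwrite("pics/sz.png",cs["frame"][:,:,::-1])
W=cloud(c).reshape(-1,3);S=cloud(cs).reshape(-1,3)
for b,g,yaw in (("green",(.5266,.3405),4.8),("yellow",(.4968,-.3665),6.3)):
    for nm,V in (("top",W),("side",S)):
        q=V[V[:,2]>.1];y=np.radians(yaw);l=(q[:,:2]-g)@np.array([[np.cos(y),-np.sin(y)],[np.sin(y),np.cos(y)]])
        k=(np.abs(l)<[.065,.09]).all(1)&(q[:,2]<.2)
        for s,e in((-.065,-.021),(-.021,.021),(.021,.065)):
            m=k&(l[:,0]>s)&(l[:,0]<e)
            if m.sum()>8: print(b,nm,(s,e),m.sum(),"x",np.percentile(l[m,0],[3,97]),"y",np.percentile(l[m,1],[3,97]),"z",np.percentile(q[m,2],[3,50,97]))
for q in ("flask","beaker","tube_rack"):
    for r in outline_of(q,c)[:1]:
        p=c and cloud(c)[r["pixels"]];p=p[~np.isnan(p[:,0])];print(q,r["conf"],r["uv"],np.percentile(p,[2,98],axis=0).tolist())
st()
E
python3 chk.py
```

```text
t: 24.9
eef_pos: [0.4947, -0.3817, 0.1821]
ee_rot: [-0.705, -0.039, 0.04, 0.707]
ft_force: [0.1, 0.2, 0.1]
opening: 0.0429
t: 26.15
eef_pos: [0.3955, -0.5319, 0.2825]
ee_rot: [-0.705, -0.04, 0.04, 0.707]
ft_force: [0.1, 0.5, 0.7]
opening: 0.0427
green top (-0.065, -0.021) 364 x [-0.053 -0.032] y [-0.004  0.035] z [0.101 0.15  0.156]
green top (0.021, 0.065) 596 x [0.034 0.048] y [-0.019  0.051] z [0.104 0.15  0.156]
green side (-0.065, -0.021) 555 x [-0.053 -0.04 ] y [0.001 0.041] z [0.102 0.134 0.155]
green side (0.021, 0.065) 835 x [0.034 0.047] y [-0.013  0.058] z [0.103 0.136 0.155]
yellow top (-0.021, 0.021) 358 x [-0.011  0.01 ] y [-0.033  0.006] z [0.102 0.151 0.156]
flask 0.58 [132.1, 166.4] [[0.624313266810345, 0.29360172056117434, 0.00583801942984536], [0.6895529868446303, 0.35421918426160626, 0.12159667245665172]]
beaker 0.96 [477.5, 137.6] [[0.6640350940604846, -0.36905388718420473, 0.0005044111222172127], [0.7335312997429142, -0.29938242427398293, 0.10095601758542762]]
t 26.4 p [ 0.396 -0.532  0.283] q [-1.05   0.284  1.354  0.     1.504 -1.163] F [0.532 0.879 0.24 ] open 0.04288652366212177
tool
 [[ 0.994 -0.    -0.113]
 [ 0.113  0.001  0.994]
 [ 0.    -1.     0.001]]
```

View pics/tz.png

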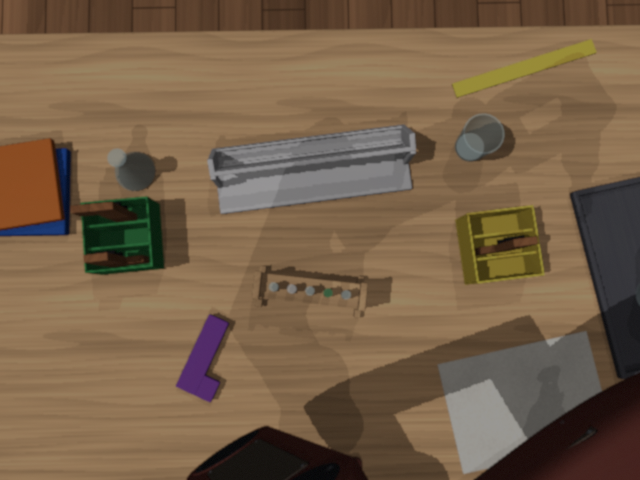

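View pics/sz.png

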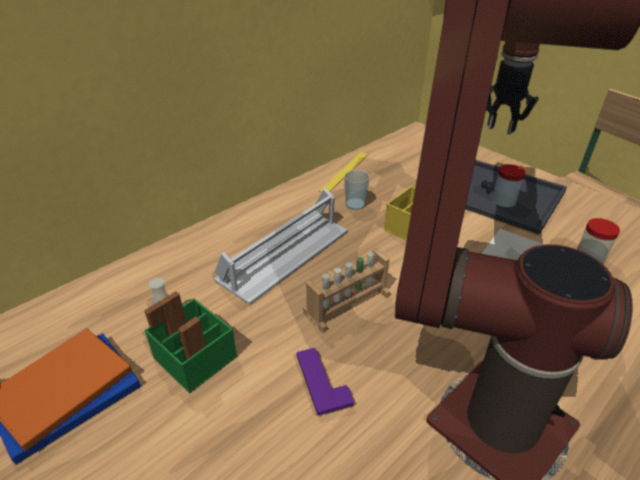

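All three stand upright on the bin floors with their tops at about 0.155 m. The bystanders look unmoved and the gripper is clear.

```bash
python3 -c "
from rig import job_done; print(job_done())"
```

```text
the job is handed in; nothing more can be done
None
```

All three pieces are standing in their bins and the job is handed in, at about 26 s of the 72 s allowed. The hand-in reports no verdict.

- **Placing:** left_b is in the far compartment of the green bin, still toe-up. left_a is in the near compartment of the green bin, toe-down. right_a is in the middle compartment of the yellow bin, toe-down. I drew each one out along the slope, lowered it to the bin floor and then let go.
- **Last checks on the pieces:** the final top view showed all three upright, with their tops at about 0.155 m. left_a and left_b are about 80 mm apart. The side view agreed for the green bin, but the arm hid right_a there, so that piece was checked from the top only.
- **Last checks on the bystanders:** the flask and beaker measured the same as at the start, within detection scatter. The network missed the tube rack, so I compared it only by eye; it sits at the same pixels as before.
- **Disagreements:** the side and top cameras differed by about 4 mm in y, and the wrist view by up to 3 mm. Both were within the grasp and compartment clearances.

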